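# Take a carded stone off its upturned prong

### The job

Take the card with the purple stone off its display prong: lift it so that its slot clears the prong's upturned tip, and slide it off gently, without tugging or straining the prong, which may be bent upwards. Then stand the card upright in the empty middle slot of the blue order rack, set down gently and let go, leaving the orange card hanging and everything else where it is.

Things in the scene. Friction and masses are not known exactly. Their poses are not given: they have to be found in the camera images.
- purple_card: The card to take: rigid white plastic plate 64 wide (its y) x 8 thick (its x) x 142 mm tall (its z), a purple stone 14 thick, 46 wide, 50 mm tall set centrally through its lower part. Origin: centre of the bottom edge, z up. Above its slot a plain tab, 97 to 142 mm up: pinch it there. 100 to 210 g. Hangs on either of the stand's two prongs, just behind the bend.
- purple_card_slot (a point): Centre of the purple card's rectangular hanging slot, 83.5 mm above its bottom edge. The slot is 18 wide x 27 mm tall (70 to 97 mm up) and goes right through. The card hangs with the slot's upper edge on the 8 mm prong.
- orange_card: The same kind of card with an orange stone, hanging on the other prong: leave it hanging. Origin: centre of the bottom edge.
- stand: Fixed stand. Origin: on the bench under the middle of the front face of its green crossbar (340 wide, 12 thick, from 160 up to 186 mm, on end posts); -x points out of the front, z up. Two round steel prongs, 8 mm thick, stick out along -x at y = +85 and -85 mm, axis 180 mm up, in springy mounts that let each give about 1 mm up or down per 5 N. Their first 45 mm are level, then comes a bend (prong_bend).
- prong_bend_l (a point): Point on the axis of the left (+y) prong, unloaded, where it bends, 45 mm out from the crossbar. From here the last 70 mm slope up by an unreported angle, 0 to 0.25 rad, different on each prong and each time: it must be felt or seen. More than 10 N between card and stand is straining the prong. Axes are the stand's.
- prong_bend_r (a point): The same point on the right (-y) prong, built alike. Each prong ends 70 mm past the bend in an elbow that turns up square to the sloping part. From the prong's underside to the top of this upturned tip is 23 mm, so it passes the 27 mm slot with 2 to 4 mm to spare, only when the slot's lower edge is kept close under the prong.
- rack: Fixed blue order rack, an open box 100 (its x) x 100 (its y) x 60 mm tall with walls 5 mm thick, divided into three slots along its y, each 26.7 mm in x by 90 mm in y. Origin: centre of its underside. The two outer slots hold stones (terracotta, grey) up to about 62 mm above the bench; the middle one is empty.
- rack_slot (a point): Centre of the floor of the empty middle slot, 5 mm above the bench; axes as the rack (x across the slot, y along it).
- oil: Green oil bottle standing on the bench, 56 mm diameter, 130 mm tall; origin at the centre of its foot. Leave alone.
- dresser: Terracotta dressing stick lying on the bench, 110 x 25 x 25 mm, origin at the centre of its underside. Leave alone.
- flange: Steel flange disc lying on the bench, 64 mm diameter, 18 mm tall; origin at the centre of its underside. Leave alone.
Not all that is in view belongs to the job. What is shaped like the purple_card but green or yellow is not meant.

How it is judged (in metres and radians):
On the way:
1. the purple card is slid off past the prong's tip, still held up (x of purple_card_slot in the frame of stand below -0.13 m and height (world z) of purple_card above 0.06 m and contact force between purple_card and stand below 0.1 N), for 0.1 s.
At the end, for the whole second after the job is handed in: The purple card stands on the floor of the rack's middle slot (bottom edge within 8 mm of the floor, leaning less than 0.35 rad), at rest and released; the orange card still hangs where it was, within 25 mm (x of purple_card in the frame of rack_slot between -0.013 and 0.013 m and y of purple_card in the frame of rack_slot between -0.02 and 0.02 m and z of purple_card in the frame of rack_slot between -0.003 and 0.008 m and angle between purple_card's own z axis and vertical below 0.35 rad and linear speed of purple_card below 0.02 m/s and distance of orange_card from where it was at the start of the episode below 0.025 m); the robot touches nothing.
It fails at once if more than 10 N between the purple card and the stand: the prong is strained (contact force between purple_card and stand above 10 N).
It fails at once if the robot presses on the stand with more than 10 N (contact force between any of the fingers, the arm and stand above 10 N).
It fails at once if the purple card is rammed into the rack (more than 40 N) or dropped (faster than 0.45 m/s while the fingers do not touch it, a free fall of about 10 mm) (contact force between purple_card and rack above 40 N or (contact force between the fingers and purple_card below 0.05 N and linear speed of purple_card above 0.45 m/s)).
It fails at once if the orange card is disturbed by more than 25 mm (distance of orange_card from where it was at the start of the episode above 0.025 m).
It fails at once if a bystander is moved more than 20 mm (distance of any of oil, dresser, flange from where it was at the start of the episode above 0.02 m).
It also fails if it takes over 72 s, if anything falls off the work surface, if the arm or the gripper's body presses on something with over 40 N, if the wrist force passes 120 N, or if a joint passes its speed limit or range.

### The arm

A 6-joint arm with a two-finger parallel gripper is mounted at the origin on the work surface. World frame = base frame: x ahead of the robot, y to its left, z up, the work surface at z = 0. Lengths are in mm, angles in degrees, forces in N, time in s.
With the tool pointing down it reaches from about 300 to 850 mm from the base axis. Payload 4.2 kg.
Tool frame: the origin (TCP) lies midway between the tips of the shut fingers; the grasp point (between the pads) lies 19 mm behind it; z points along the fingers, y is the direction in which the jaws open and shut (so a half turn about z gives the same grasp; the last joint's range is limited). The gripper opens to 91 mm and grips with 3 to 60 N. Pads are 32 mm wide; open, the fingers measure 118 mm over their backs; the gripper's body (76 mm by 178 mm) begins 60 mm behind the grasp point.
Start: joints at [-76.891, 18.312, 89.639, -0, 72.044, -1.146], TCP at [141.591, -557.313, 189.776] pointing down, gripper open.
Joint ranges: [-177.97, 177.97], [-48.28, 115.42], [12.27, 149.76], [-77.06, 257.06], [2.81, 150.46], [-146.56, 146.56]. Speed limits (degrees/s): [147.25, 147.25, 180, 180, 180, 180].

### API

Orientations are given as [roll, pitch, yaw] about the fixed x, y, z axes, in that order (R = Rz(yaw) Ry(pitch) Rx(roll)).
In Python, from workcell import * gives the robot as it stands.
- The arm moves only by the tool arm_command, never from a script. Its argument "deltas" is text: rows parted by semicolons, each of 7 numbers parted by spaces: the shift along the tool's x, y, z in mm, then the turn, a rotation vector about the tool's x, y, z in degrees, then the finger opening in mm, from 0 to 91.2. In form: x y z wx wy wz hand; .... A call has 1 to 5 rows; each row shifts and turns the commanded pose from where the row before left it, along the tool's axes as they then stand; what a row does not reach is not made up. A row lasts 1/8 s, in which the tool goes at most 62.5 mm and 10.7 degrees, less where a joint would pass 70% of its speed; a pose out of reach is approached as far as the arm can. A call is refused whole if a number of a shift passes 62.5 or a number of a turn 10.7, either way. A call with a gripper value outside its range is refused whole. The fingers move at their own pace and stop on an object; "force" is the grip in N (left out, the last holds). Time passes only in rows, so rows that do not move let the fingers close. It gives the time, the measured TCP pose, the force and the opening at its end, in the units of the state.
- state(): the state, without advancing time (a new reading comes with each control period).
- grab_frame(name): name is "scene" or "top"; returns the picture (420x560x3 uint8, red, green, blue); there is no depth.
- camera_model(name): a dict with "fx", "fy", "cx", "cy" (pixels), "rvec" (rotation vector, rad) and "tvec" (3), from world to camera coordinates, as OpenCV has them. Camera axes: x right, y down, z forward; pixel columns grow to the right and rows downward; lengths in mm; the calibration is good to about 2 mm. A picture is of the moment at which its call begins. camera_model takes no time and is no camera call.
- job_done(): hands the job in, once; it reports no verdict.
The state is a dict: "time_s": time; "qpos": joint angles; "qvel": joint speeds; "effort": joint torques, N m; "ee_pos": TCP position; "ee_rot": TCP orientation; "force": force on the tool from outside, world axes, zero at the start; "torque": the same for the moment, N m; "gripper_width": finger opening in mm.
Only numpy, scipy, OpenCV 4.12 (cv2) and the standard library are available. Lean on these libraries where they do the work, as an engineer would, in place of code of your own. Each camera call takes 0.05 s, during which the arm holds its last target. There are 200 camera calls.

## Working session

There is one attempt and no reset: what is moved stays moved. The work goes in short steps, Python scripts to look and compute and a tool call to move; the robot and the scene stay as the last step left them, time stands still between calls to the robot, and variables do not carry over. Pictures are saved under pics/ and viewed, about 8 in all and at most 12, crops included, and the job is handed in when it is done.

Besides the shell and the picture viewer there is one more tool, called after ">>>" as name(argument=value, ...), one argument or row to a line, values as JSON. arm_command: Moves the arm, as the interface text tells. Its arguments: {"type":"object","properties":{"deltas":{"type":"string"},"force":{"type":"number"}},"required":["deltas"]}

```bash
mkdir -p pics; python3 - <<'E'
from workcell import *
import cv2
for n in("scene","top"):
    im=grab_frame(n); cv2.imwrite(f"pics/{n}0.png",im[:,:,::-1]); print(n,camera_model(n))
s=state(); print(s)
E
```

```text
scene {'fx': 385.69049052292127, 'fy': 385.69049052292127, 'cx': 283.40206123376095, 'cy': 214.0132812403899, 'rvec': array([ 2.12598291,  1.01373439, -0.41670908]), 'tvec': array([-317.23488095, -193.9594578 , 1316.12861242])}
top {'fx': 429.4420453068939, 'fy': 429.4420453068939, 'cx': 279.31927994863463, 'cy': 207.6025511839051, 'rvec': array([ 2.13932673, -2.16551905,  0.16307755]), 'tvec': array([ -17.21413416,  538.61415623, 1086.47437622])}
{'time_s': 0.1, 'qpos': array([-7.68916995e+01,  1.83481750e+01,  8.96991525e+01, -2.48610808e-03,
        7.20445114e+01, -1.14562604e+00]), 'qvel': array([-0.05224413, -0.09122519, -0.11319389, -0.00065876,  0.11479437,
        0.03260675]), 'effort': array([ 4.23352876e-04, -4.13332450e+01, -2.32509094e+01,  7.28488946e-02,
        4.22648981e-02, -5.67409108e-05]), 'ee_pos': array([ 141.4539045 , -556.82160734,  189.00420249]), 'ee_rot': array([-1.79908132e+02,  5.27129214e-04,  1.42546952e+01]), 'force': array([-0.86447027,  1.15042575, -1.10729135]), 'torque': array([ 0.0280569 ,  0.05050456, -0.00399621]), 'gripper_width': 91.04650801787191}
```

View pics/scene0.png

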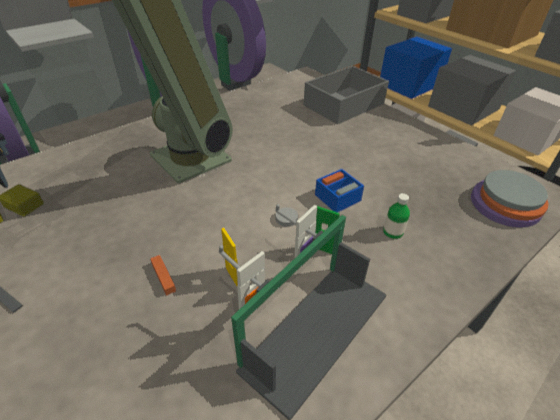

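View pics/top0.png

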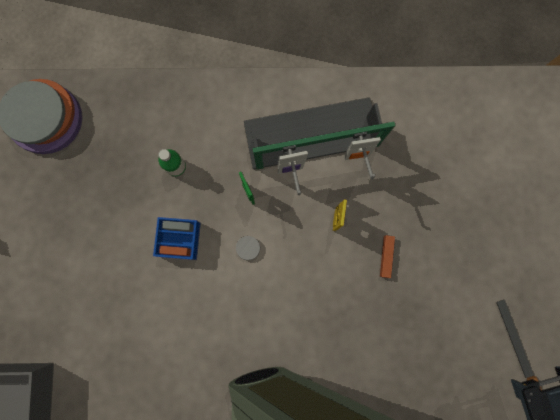

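```bash
python3 - <<'E'
import cv2,numpy as np
a=cv2.imread("pics/top0.png")[105:265,140:410]; b=cv2.imread("pics/scene0.png")[165:320,210:370]
a=cv2.resize(a,None,fx=2.9,fy=2.9,interpolation=cv2.INTER_CUBIC); cv2.imwrite("pics/topc.png",a)
b=cv2.resize(b,None,fx=3.8,fy=3.8,interpolation=cv2.INTER_CUBIC); cv2.imwrite("pics/scenec.png",b)
E
```

```text
(no output)
```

View pics/topc.png

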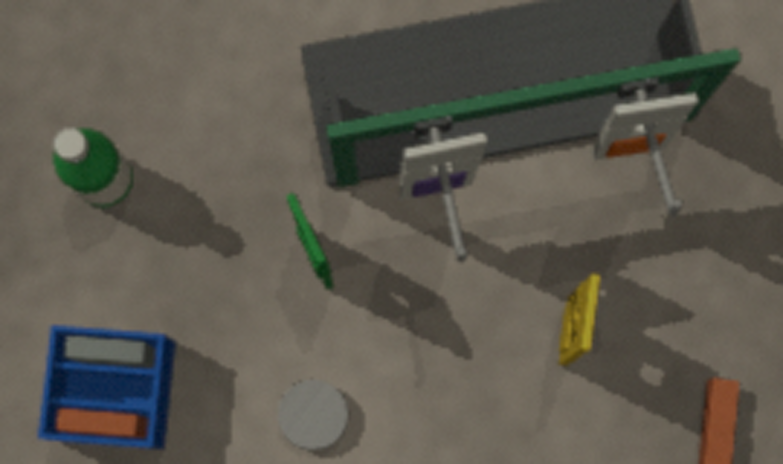

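View pics/scenec.png

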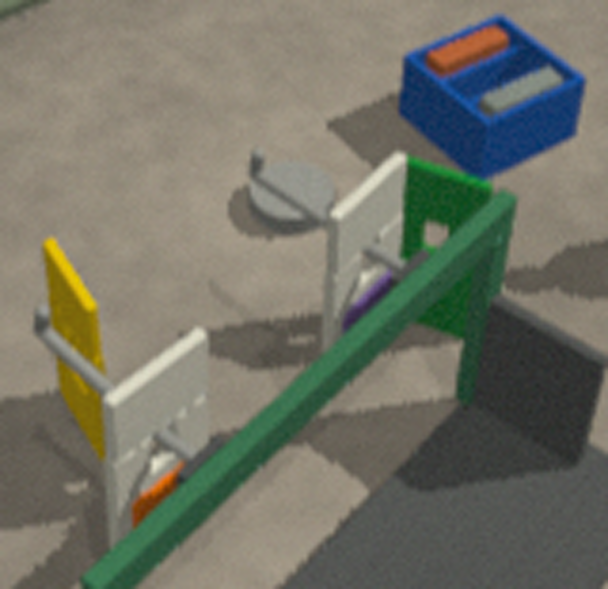

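```bash
cat > h.py <<'E'
import numpy as np,cv2
from workcell import *
from scipy.optimize import least_squares
C={n:camera_model(n) for n in("scene","top")}
def proj(n,P):
    c=C[n];K=np.array([[c["fx"],0,c["cx"]],[0,c["fy"],c["cy"]],[0,0,1]])
    return cv2.projectPoints(np.array(P,float).reshape(-1,1,3),np.array(c["rvec"]),np.array(c["tvec"]),K,None)[0].reshape(-1,2)
def T(p):
    p=np.array(p,float)
    return p/2.9+[140,105]
def S(p): return np.array(p,float)/3.8+[210,165]
def place(x,y,yaw,P):
    c,s=np.cos(yaw),np.sin(yaw); P=np.atleast_2d(np.array(P,float))
    return np.c_[x+c*P[:,0]-s*P[:,1],y+s*P[:,0]+c*P[:,1],P[:,2]]
def tip(yy,a): return [-45-70*np.cos(a)+19*np.sin(a),yy,180+70*np.sin(a)+19*np.cos(a)]
E
cat > fit.py <<'E'
from h import *
def f(p,full=False):
    x,y,w,aL,aR,cx,cy,cw=p
    t=place(x,y,w,[tip(85,aL),tip(-85,aR),[12,170,186],[12,-170,186]])
    s=place(x,y,w,[tip(85,aL),tip(-85,aR),[12,170,186]])
    c=place(cx,cy,cw,[[4,32,229],[4,-32,229],[0,32,229],[0,-32,229]])
    r=np.r_[(proj("top",t)-T([(460,253),(674,207),(328,127),(735,50)])).ravel(),
      (proj("scene",s)-S([(257,155),(40,312),(515,199)])).ravel(),
      (proj("top",c[:2])-T([(402,152),(485,136)])).ravel(),
      (proj("scene",c[2:])-S([(405,156),(333,217)])).ravel()]
    return r
R=least_squares(f,[600,0,0,.1,.1,560,60,0],loss="soft_l1")
p=R.x;print(np.round(p,3));print(np.round(R.fun.reshape(-1,2),1))
q=p; b=place(q[0],q[1],q[2],[[-45,85,180],[-41,85,0],tip(85,q[3])]);print("bend,card expected,tip",b.round(1),np.degrees(q[[2,7]]))
k=[[-50,50,60],[-50,-50,60],[50,50,60],[50,-50,60]]
g=lambda p:np.r_[(proj("top",place(*p,k))-T([(40,437),(163,447),(54,326),(174,336)])).ravel(),
 (proj("scene",place(*p,k))-S([(500,16),(403,68),(582,80),(488,123)])).ravel()]
R=least_squares(g,[400,250,0],loss="soft_l1");print("rack",R.x.round(3),R.fun.reshape(-1,2).round(1))
def ray(px,z):
    h=lambda v:(proj("top",[[v[0],v[1],z]])[0]-px)
    return least_squares(h,[500,0]).x.round(0)
for n,q,z in [("oil",(70,145),130),("green1",(292,197),142),("green2",(329,285),142),("yel1",(596,278),142),("yel2",(565,362),142),("flange",(316,412),18)]: print(n,ray(T(q),z))
E
python3 fit.py
```

```text
[ 6.77768e+02 -1.29226e+02  1.27450e+01 -2.00000e-03  1.21000e-01
  6.30388e+02 -5.38900e+01 -3.12260e+01]
[[-0.   0.2]
 [ 0.2  0.2]
 [-1.5 -1.6]
 [ 0.8 -1.4]
 [-0.8 -0.4]
 [-0.7 -0.4]
 [ 0.8 -1.2]
 [ 0.  -2.3]
 [-0.3 -2.4]
 [-0.7 -1.3]
 [-0.8 -1.2]]
bend,card expected,tip [[618.4 -53.6 180. ]
 [622.3 -52.8   0. ]
 [549.5 -66.  198.8]] [  730.22081645 -1789.1137813 ]
rack [ 4.61965e+02  2.39148e+02 -8.90000e-02] [[ 0.4 -0.1]
 [-2.4 -0.5]
 [ 0.2 -1. ]
 [-2.2 -1.5]
 [-1.  -0.5]
 [-1.2 -3.3]
 [-0.2 -0.3]
 [-1.7  0.6]]
oil [658. 257.]
green1 [609.  69.]
green2 [535.  39.]
yel1 [ 538. -181.]
yel2 [ 469. -153.]
flange [437.  57.]
```

```bash
cat > ov.py <<'E'
from h import *
def overlay(q,rk,card,tim,sim,out):
    # q: x y yaw aL aR
    bx=lambda a,b:[np.array(c) for c in [(a[0],a[1],b[2]),(b[0],a[1],b[2]),(b[0],b[1],b[2]),(a[0],b[1],b[2]),(a[0],a[1],b[2])]]
    L=[(place(*q[:3],bx((0,-170,0),(12,170,186))),(0,255,255)),(place(*q[:3],bx((0,-170,0),(0,170,160))),(0,255,255))]
    for yy,a in((85,q[3]),(-85,q[4])): L.append((place(*q[:3],[[0,yy,180],[-45,yy,180],[-45-70*np.cos(a),yy,180+70*np.sin(a)],tip(yy,a)]),(0,0,255)))
    L+= [(place(*rk,bx((-50,-50,0),(50,50,60))),(0,255,0)),(place(*rk,bx((-13.3,-45,0),(13.3,45,60))),(0,255,0))]
    for c in card: L.append((place(*c,bx((-4,-32,0),(4,32,229))),(255,0,255))); L.append((place(*c,[[-4,-32,87],[-4,32,87]]),(255,0,255)))
    o=[]
    for n,im,(r0,r1,c0,c1),f in(("top",tim,(105,265,140,410),2.9),("scene",sim,(165,320,210,370),3.0)):
        v=cv2.resize(im[r0:r1,c0:c1],None,fx=f,fy=f,interpolation=cv2.INTER_CUBIC)
        for P,col in L:
            u=((proj(n,P)+.5-[c0,r0])*f-.5)
            cv2.polylines(v,[np.round(u*8).astype(np.int32)],False,col,1,cv2.LINE_AA,3)
        o.append(v)
    h=max(v.shape[0] for v in o); 
    return [cv2.imwrite(out%n,v) for n,v in zip(("t","s"),o)]
if __name__=="__main__":
    w=0.178
    overlay([677.8,-129.2,w,0.0,.12],[462,239.1,-.089],[(630.4,-53.9,.19)],cv2.imread("pics/top0.png"),cv2.imread("pics/scene0.png"),"pics/ov_%s.png")
E
python3 ov.py
```

```text
(no output)
```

View pics/ov_t.png

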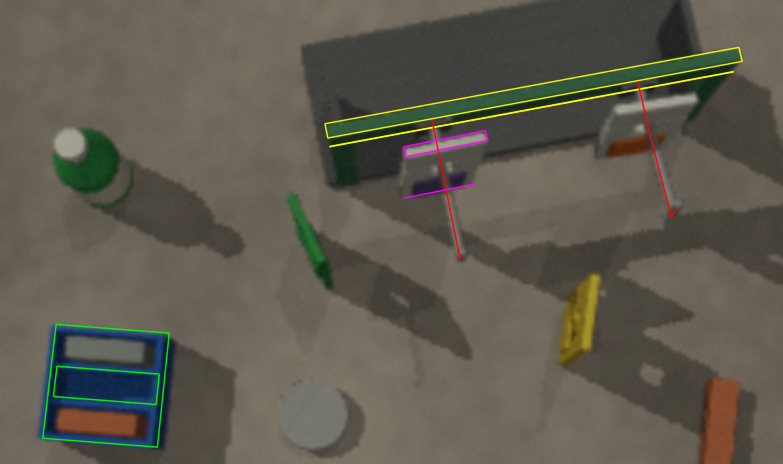

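View pics/ov_s.png

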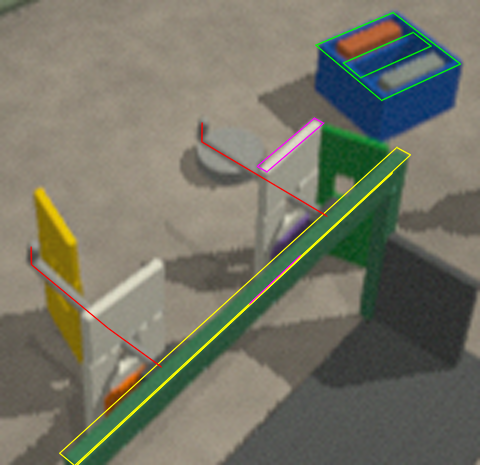

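>>> arm_command(
  deltas="0 0 -50 0 0 -9 91; 0 0 -51 0 0 -9.7 91; 0 0 0 0 0 -9.7 60; 0 0 0 0 0 -9.7 40; 0 0 0 0 0 -9.7 32",
  force=15,
)

```text
time_s: 0.72
ee_pos: [141.5, -557.1, 290.4]
ee_rot: [-180.0, -0.0, 62.4]
force: [0.3, -0.9, 0.2]
gripper_width: 64.1
```

>>> arm_command(
  deltas="0 0 0 0 0 -9.7 32; 0 0 0 0 0 -9.7 32; 0 0 0 0 0 -9.7 32; 0 0 0 0 0 -9.4 32; 0 0 0 0 0 0 32",
)

```text
time_s: 1.35
ee_pos: [141.5, -557.1, 290.3]
ee_rot: [-180.0, -0.1, 100.4]
force: [-0.9, 0.1, -0.5]
gripper_width: 32.0
```

>>> arm_command(
  deltas="35 50 0 0 0 0 32; 40 57 0 0 0 0 32; 40 57 0 0 0 0 32; 40 57 0 0 0 0 32; 40 57 0 0 0 0 32",
)

```text
time_s: 1.98
ee_pos: [360.3, -333.5, 290.7]
ee_rot: [180.0, 0.0, 100.4]
force: [0.6, -1.4, 0.4]
gripper_width: 31.9
```

>>> arm_command(
  deltas="40 57 0 0 0 0 32; 40 57 0 0 0 0 32; 40 57 0 0 0 0 32; 40 57 0 0 0 0 32; 0 0 0 0 0 0 32",
)

```text
time_s: 2.6
ee_pos: [536.2, -153.2, 289.7]
ee_rot: [-180.0, -0.1, 100.7]
force: [-0.3, -0.8, -0.1]
gripper_width: 32.0
```

>>> arm_command(
  deltas="30 40 0 0 0 0 32; 30 40 0 0 0 0 32; 20.4 29.3 0 0 0 0 32; 0 0 -0 0 0 0 32; 0 0 0 0 0 0 32",
)

```text
time_s: 3.22
ee_pos: [625.9, -58.6, 290.6]
ee_rot: [-179.9, 0.0, 100.4]
force: [0.1, -0.3, -0.3]
gripper_width: 32.1
```

```bash
python3 - <<'E'
from h import *
for n,(r0,r1,c0,c1) in (("top",(100,240,220,380)),("scene",(140,280,240,400))):
    im=grab_frame(n)[:,:,::-1].copy(); cv2.imwrite(f"pics/{n}1.png",im)
s=state();print(s["ee_pos"],s["ee_rot"],s["force"])
o=[]
for n,(r0,r1,c0,c1) in (("top",(100,250,220,350)),("scene",(150,300,240,370))):
    im=cv2.imread(f"pics/{n}1.png")[r0:r1,c0:c1]; o.append(cv2.resize(im,None,fx=3,fy=3,interpolation=cv2.INTER_CUBIC))
cv2.imwrite("pics/a1.png",np.hstack(o))
E
```

```text
[625.90240059 -58.74444741 291.06367504] [-1.79985088e+02  3.00217466e-02  1.00421227e+02] [-0.40433248  0.02919204  0.80028185]
```

View pics/a1.png

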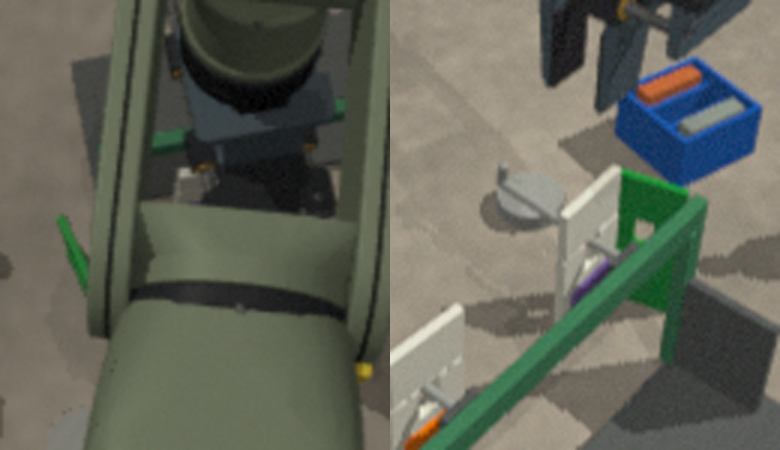

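```bash
python3 - <<'E'
from h import *
f=lambda P:((proj("scene",P)-[240,150])*3+[390,0]).round(0).tolist()
w=np.radians(10.4);d=np.array([np.cos(w),np.sin(w),0])
p=np.array([625.9,-58.7,291]);u=np.array([-d[1],d[0],0])
for s in(16,26,-16,-26): print(s,f([p+d*s+16*u,p+d*s-16*u]))
print(f(place(629,-54,w,[[4,32,229],[4,-32,229],[-4,32,229],[-4,-32,229]])))
E
```

```text
16 [[620.0, 115.0], [590.0, 139.0]]
26 [[633.0, 121.0], [603.0, 146.0]]
-16 [[581.0, 94.0], [550.0, 117.0]]
-26 [[569.0, 88.0], [538.0, 111.0]]
[[621.0, 166.0], [563.0, 214.0], [612.0, 161.0], [554.0, 209.0]]
```

>>> arm_command(
  deltas="4 4 20 0 0 0 32; 0 0 21 0 0 0 32; 0 0 0 0 0 0 32",
)

```text
time_s: 3.7
ee_pos: [628.4, -53.6, 248.5]
ee_rot: [-179.8, -0.0, 100.5]
force: [-0.5, 0.2, -0.4]
gripper_width: 32.0
```

```bash
python3 - <<'E'
from h import *
im=grab_frame("scene")[:,:,::-1].copy(); cv2.imwrite("pics/scene2.png",im)
s=state();print(s["ee_pos"],s["ee_rot"],s["force"],s["gripper_width"])
v=cv2.resize(im[120:240,250:370],None,fx=5,fy=5,interpolation=cv2.INTER_CUBIC)
w=np.radians(s["ee_rot"][2]-90);d=np.array([np.cos(w),np.sin(w),0]);u=np.array([-d[1],d[0],0]);p=s["ee_pos"]
def dr(P,c):
    q=((proj("scene",P)+.5-[250,120])*5); cv2.polylines(v,[np.round(q).astype(np.int32)],True,c,1,cv2.LINE_AA)
for k in(1,-1): dr([p+k*d*16+16*u,p+k*d*16-16*u,p+k*d*27-16*u,p+k*d*27+16*u],(0,0,255))
z=np.array([0,0,19]); dr([p+z-5*u,p+z+5*u],(0,255,255))
dr(place(629,-54,w,[[4,32,229],[4,-32,229],[-4,-32,229],[-4,32,229]]),(255,0,255))
cv2.imwrite("pics/a2.png",v)
E
```

```text
[629.27493876 -53.55685584 249.86661279] [-1.79952623e+02  2.63316633e-03  1.00469151e+02] [ 0.49794105 -0.02190457 -0.80897456] 31.9254905689685
```

View pics/a2.png

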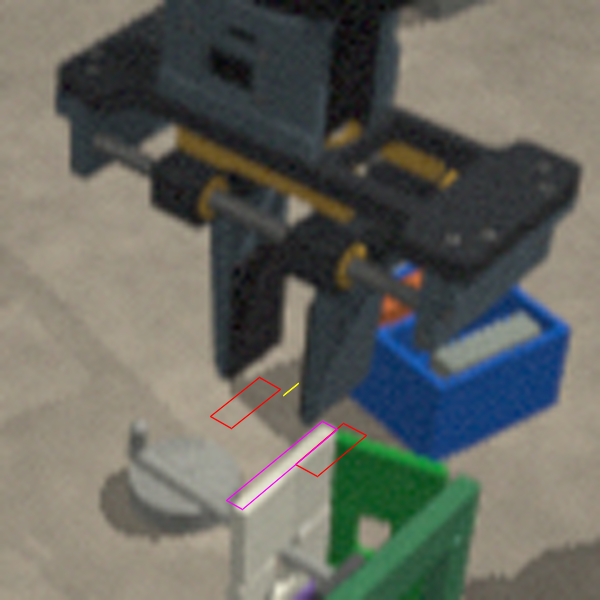

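>>> arm_command(
  deltas="0 0 20 0 0 0 32; 0 0 20 0 0 0 32; 0 0 0 0 0 0 32; 0 0 0 0 0 0 32",
)

```text
time_s: 4.25
ee_pos: [630.7, -53.0, 211.4]
ee_rot: [179.9, 0.0, 100.5]
force: [-0.9, 0.2, 0.5]
gripper_width: 31.8
```

```bash
cat > look.py <<'E'
from h import *
import sys
name=sys.argv[1]; r0,c0=int(sys.argv[2]),int(sys.argv[3])
im=grab_frame("scene")[:,:,::-1].copy(); cv2.imwrite("pics/%s_f.png"%name,im)
s=state();print(s["time_s"],s["ee_pos"],s["ee_rot"],s["force"],s["gripper_width"])
v=cv2.resize(im[r0:r0+120,c0:c0+120],None,fx=5,fy=5,interpolation=cv2.INTER_CUBIC)
w=np.radians(s["ee_rot"][2]-90);d=np.array([np.cos(w),np.sin(w),0]);u=np.array([-d[1],d[0],0]);p=s["ee_pos"]
def dr(P,c):
    q=((proj("scene",P)+.5-[c0,r0])*5); cv2.polylines(v,[np.round(q).astype(np.int32)],True,c,1,cv2.LINE_AA)
h=s["gripper_width"]/2
for k in(1,-1): dr([p+k*d*h+16*u,p+k*d*h-16*u],(0,0,255))
cv2.imwrite("pics/%s.png"%name,v)
E
python3 look.py a3 140 250
```

```text
4.3 [630.79090386 -52.98232205 211.49259072] [1.79840128e+02 5.36692765e-02 1.00535919e+02] [-0.28431883 -0.19071662 -0.08332033] 31.92827310049204
```

View pics/a3.png

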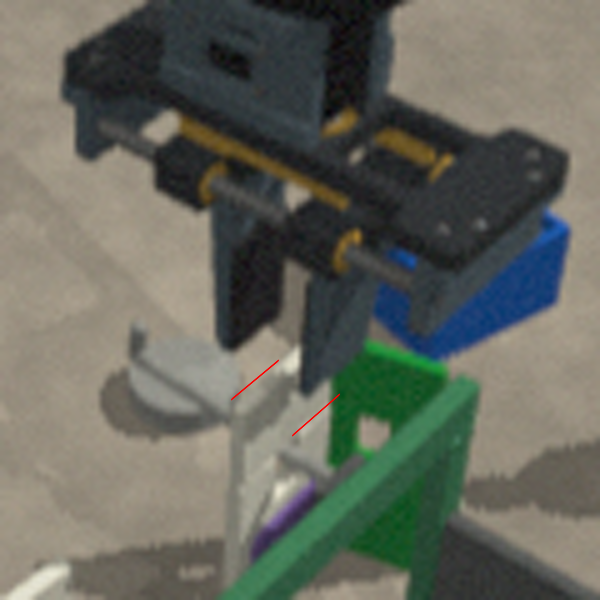

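>>> arm_command(
  deltas="0 0 7 0 0 0 32; 0 0 0 0 0 0 24; 0 0 0 0 0 0 16; 0 0 0 0 0 0 10; 0 0 0 0 0 0 6",
  force=3,
)

```text
time_s: 4.92
ee_pos: [630.1, -52.7, 202.8]
ee_rot: [180.0, 0.0, 100.6]
force: [0.6, 0.1, -0.4]
gripper_width: 8.0
```

>>> arm_command(
  deltas="0 0 0 0 0 0 6; 0 0 0 0 0 0 6",
)

```text
time_s: 5.18
ee_pos: [630.1, -52.7, 202.8]
ee_rot: [180.0, 0.0, 100.6]
force: [-0.2, 0.0, 0.5]
gripper_width: 7.9
```

```bash
python3 look.py a4 140 250
```

```text
5.225 [630.01766287 -52.72116004 202.76710531] [1.79997263e+02 7.91454876e-03 1.00554988e+02] [ 0.06815968  0.7323232  -0.89569676] 7.620549348750005
```

View pics/a4.png

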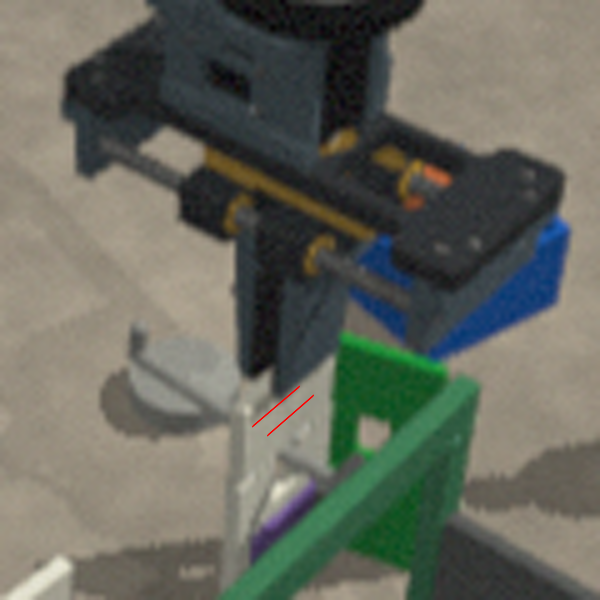

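>>> arm_command(
  deltas="0 0 0 0 0 0 20; 0 0 0 0 0 0 20; 0 0 5 0 0 0 20; 0 0 5 0 0 0 20; 0 0 0 0 0 0 20",
)

```text
time_s: 5.85
ee_pos: [629.6, -52.7, 191.9]
ee_rot: [-179.9, -0.0, 100.6]
force: [-0.6, 0.0, -0.0]
gripper_width: 20.2
```

>>> arm_command(
  deltas="0 0 3 0 0 0 20; 0 0 0 0 0 0 20; 0 0 3 0 0 0 20; 0 0 0 0 0 0 20",
)

```text
time_s: 6.35
ee_pos: [629.8, -52.7, 186.5]
ee_rot: [-180.0, -0.0, 100.6]
force: [-0.8, 0.3, 0.4]
gripper_width: 20.1
```

```bash
python3 look.py a5 140 250
```

```text
6.4 [629.9179613  -52.6848376  186.60992349] [-1.79986172e+02  2.44835006e-03  1.00556022e+02] [ 0.18976085 -0.10056009 -0.01957837] 19.89804381817883
```

View pics/a5.png

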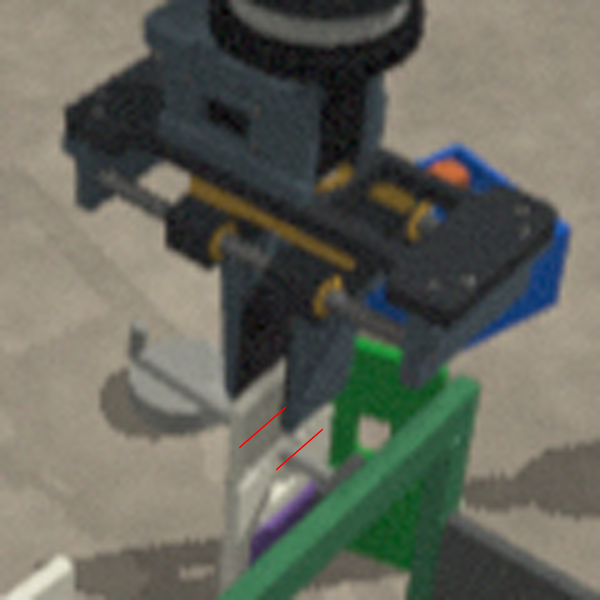

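>>> arm_command(
  deltas="0 0 2 0 0 0 14; 0 0 0 0 0 0 10; 0 0 0 0 0 0 6; 0 0 0 0 0 0 4; 0 0 0 0 0 0 4",
  force=6,
)

```text
time_s: 7.02
ee_pos: [629.9, -52.7, 184.7]
ee_rot: [-180.0, 0.0, 100.6]
force: [-0.6, 0.2, 0.6]
gripper_width: 8.0
```

>>> arm_command(
  deltas="0 0 0 0 0 0 4; 0 0 0 0 0 0 4; 0 0 0 0 0 0 4",
  force=25,
)

```text
time_s: 7.4
ee_pos: [629.9, -52.7, 184.7]
ee_rot: [-180.0, 0.0, 100.6]
force: [-0.9, -0.4, 0.1]
gripper_width: 7.8
```

>>> arm_command(
  deltas="0 0 -4 0 0 0 4; 0 0 -4 0 0 0 4; 0 0 -3 0 0 0 4; 0 0 0 0 0 0 4; 0 0 0 0 0 0 4",
)

```text
time_s: 8.02
ee_pos: [629.9, -52.7, 195.6]
ee_rot: [-180.0, 0.0, 100.6]
force: [0.0, -0.5, -0.2]
gripper_width: 7.4
```

>>> arm_command(
  deltas="0 0 -3 0 0 0 4; 0 0 -1 0 0 0 4; 0 0 0 0 0 0 4; 0 0 0 0 0 0 4",
)

```text
time_s: 8.52
ee_pos: [630.0, -52.7, 199.7]
ee_rot: [-180.0, 0.0, 100.6]
force: [0.3, -0.2, -0.8]
gripper_width: 7.8
```

```bash
cat > f.py <<'E'
from workcell import *
import numpy as np
F=[];P=[]
for i in range(6):
    grab_frame("scene");s=state();F.append(s["force"]);P.append(s["ee_pos"])
print(s["time_s"],np.mean(F,0).round(2),np.mean(P,0).round(2),s["torque"].round(3))
E
python3 f.py
```

```text
8.825 [ 0.48  0.17 -1.55] [629.96 -52.7  199.68] [-0.004 -0.114  0.011]
```

>>> arm_command(
  deltas="0 0 -1 0 0 0 4; 0 0 0 0 0 0 4; 0 0 0 0 0 0 4",
)

```text
time_s: 9.2
ee_pos: [630.0, -52.7, 200.7]
ee_rot: [-180.0, 0.0, 100.6]
force: [-0.4, -0.5, -1.7]
gripper_width: 7.9
```

>>> arm_command(
  deltas="0 0 -1 0 0 0 4; 0 0 0 0 0 0 4; 0 0 0 0 0 0 4",
)

```text
time_s: 9.57
ee_pos: [630.0, -52.7, 201.7]
ee_rot: [180.0, 0.0, 100.6]
force: [1.0, -0.8, -1.4]
gripper_width: 7.7
```

```bash
python3 f.py
```

```text
9.875 [-0.26 -0.08 -1.84] [629.99 -52.69 201.73] [ 0.052 -0.121 -0.027]
```

>>> arm_command(
  deltas="0 0 -1 0 0 0 4; 0 0 0 0 0 0 4; 0 0 0 0 0 0 4",
)

```text
time_s: 10.25
ee_pos: [630.0, -52.7, 202.8]
ee_rot: [180.0, 0.0, 100.6]
force: [-0.1, -0.2, -1.5]
gripper_width: 7.9
```

```bash
python3 f.py
```

```text
10.55 [-0.04 -0.03 -1.61] [629.98 -52.69 202.72] [-0.075 -0.128 -0.013]
```

>>> arm_command(
  deltas="0 0 -1 0 0 0 4; 0 0 0 0 0 0 4; 0 0 0 0 0 0 4",
)

```text
time_s: 10.92
ee_pos: [630.0, -52.7, 203.8]
ee_rot: [180.0, 0.0, 100.6]
force: [-0.2, 0.2, -1.8]
gripper_width: 7.7
```

```bash
python3 f.py
```

```text
11.225 [ 0.16 -0.25 -1.58] [630.   -52.69 203.74] [ 0.001 -0.15  -0.035]
```

>>> arm_command(
  deltas="0 0 -0.7 0 0 0 4; 0 0 0 0 0 0 4; 0 0 0 0 0 0 4",
)

```text
time_s: 11.6
ee_pos: [629.9, -52.7, 204.3]
ee_rot: [-180.0, 0.0, 100.6]
force: [0.2, -0.5, -2.5]
gripper_width: 7.6
```

```bash
python3 f.py
```

```text
11.9 [-0.09  0.1  -2.44] [629.93 -52.68 204.33] [-0.007 -0.13  -0.016]
```

>>> arm_command(
  deltas="0 -3 1.0 0 0 0 4; 0 -5 0 0 0 0 4; 0 -6 0 0 0 0 4; 0 -6 0 0 0 0 4; 0 0 0 0 0 0 4",
)

```text
time_s: 12.52
ee_pos: [609.9, -56.5, 203.7]
ee_rot: [180.0, 0.0, 100.5]
force: [-0.2, 0.8, -1.6]
gripper_width: 7.8
```

```bash
python3 f.py
```

```text
12.825 [-0.25 -0.06 -1.6 ] [610.43 -56.35 203.52] [-0.031 -0.101  0.039]
```

>>> arm_command(
  deltas="0 -5 0 0 0 0 4; 0 -5 0 0 0 0 4; 0 -5 0 0 0 0 4; 0 0 0 0 0 0 4; 0 0 0 0 0 0 4",
)

```text
time_s: 13.45
ee_pos: [595.7, -59.1, 203.6]
ee_rot: [180.0, 0.0, 100.6]
force: [0.6, 0.3, -1.9]
gripper_width: 8.0
```

```bash
python3 f.py
```

```text
13.75 [ 0.11 -0.11 -1.63] [595.72 -59.08 203.43] [-0.009 -0.053 -0.033]
```

>>> arm_command(
  deltas="0 0 -0.8 0 0 0 4; 0 0 0 0 0 0 4; 0 0 0 0 0 0 4",
)

```text
time_s: 14.12
ee_pos: [595.6, -59.1, 204.3]
ee_rot: [180.0, 0.0, 100.6]
force: [-0.5, -0.3, -0.9]
gripper_width: 7.9
```

```bash
python3 f.py
```

```text
14.425 [-0.1  -0.18 -1.68] [595.58 -59.11 204.24] [ 0.071 -0.153  0.032]
```

>>> arm_command(
  deltas="0 0 -0.8 0 0 0 4; 0 0 0 0 0 0 4; 0 0 0 0 0 0 4",
)

```text
time_s: 14.8
ee_pos: [595.6, -59.1, 205.0]
ee_rot: [180.0, 0.0, 100.6]
force: [-0.4, 0.7, -1.4]
gripper_width: 8.0
```

```bash
python3 f.py
```

```text
15.1 [-0.25 -0.16 -1.39] [595.59 -59.1  205.03] [ 0.025 -0.14   0.012]
```

>>> arm_command(
  deltas="0 0 -1 0 0 0 4; 0 0 0 0 0 0 4; 0 0 0 0 0 0 4; 0 0 0 0 0 0 4",
)

```text
time_s: 15.6
ee_pos: [595.6, -59.1, 206.0]
ee_rot: [-180.0, 0.0, 100.6]
force: [-0.1, 0.4, -1.6]
gripper_width: 7.8
```

```bash
python3 f.py
```

```text
15.9 [-0.    0.04 -1.66] [595.57 -59.11 206.03] [-0.004 -0.094  0.069]
```

>>> arm_command(
  deltas="0 0 -0.8 0 0 0 4; 0 0 0 0 0 0 4; 0 0 0 0 0 0 4; 0 0 0 0 0 0 4",
)

```text
time_s: 16.4
ee_pos: [595.5, -59.1, 206.7]
ee_rot: [-180.0, 0.0, 100.6]
force: [1.7, -1.0, -2.8]
gripper_width: 7.7
```

```bash
python3 f.py
```

```text
16.7 [-0.39 -0.1  -3.68] [595.53 -59.09 206.73] [-0.037 -0.096  0.061]
```

>>> arm_command(
  deltas="0 0 1.1 0 0 0 4; 0 -5 -0.4 0 0 0 4; 0 -5 -0.4 0 0 0 4; 0 -5 -0.4 0 0 0 4; 0 -4 -0.4 0 0 0 4",
)

```text
time_s: 17.32
ee_pos: [576.5, -62.7, 207.6]
ee_rot: [180.0, 0.0, 100.5]
force: [-0.1, -0.1, -1.5]
gripper_width: 7.6
```

>>> arm_command(
  deltas="0 0 0 0 0 0 4; 0 0 0 0 0 0 4; 0 0 0 0 0 0 4",
)

```text
time_s: 17.7
ee_pos: [577.0, -62.6, 207.3]
ee_rot: [180.0, 0.0, 100.6]
force: [0.1, -0.2, -1.0]
gripper_width: 7.8
```

```bash
python3 f.py
```

```text
18.0 [ 0.35  0.27 -1.37] [576.99 -62.55 207.26] [-0.051 -0.069 -0.003]
```

>>> arm_command(
  deltas="0 0 -0.8 0 0 0 4; 0 0 0 0 0 0 4; 0 0 0 0 0 0 4",
)

```text
time_s: 18.38
ee_pos: [576.8, -62.6, 208.0]
ee_rot: [-180.0, 0.0, 100.6]
force: [0.4, 0.5, -2.4]
gripper_width: 7.9
```

```bash
python3 f.py
```

```text
18.675 [ 0.23 -0.04 -2.57] [576.86 -62.57 208.06] [-0.02  -0.038 -0.045]
```

>>> arm_command(
  deltas="0 0 1.6 0 0 0 4; 0 -4 -0.33 0 0 0 4; 0 -4 -0.33 0 0 0 4; 0 -4 -0.33 0 0 0 4; 0 0 0 0 0 0 4",
)

```text
time_s: 19.3
ee_pos: [564.8, -64.9, 207.8]
ee_rot: [180.0, 0.0, 100.5]
force: [-0.2, -0.3, -1.5]
gripper_width: 7.6
```

```bash
python3 f.py
```

```text
19.6 [-0.02  0.1  -1.24] [565.17 -64.79 207.59] [-0.023 -0.134  0.002]
```

>>> arm_command(
  deltas="0 -2 -0.17 0 0 0 4; 0 -2 -0.16 0 0 0 4; 0 -2 -0.16 0 0 0 4; 0 0 0 0 0 0 4",
)

```text
time_s: 20.1
ee_pos: [559.1, -65.9, 208.1]
ee_rot: [180.0, 0.0, 100.6]
force: [-0.1, -0.5, -1.3]
gripper_width: 7.7
```

```bash
python3 f.py
```

```text
20.4 [ 0.37  0.19 -1.54] [559.25 -65.89 208.04] [-0.043 -0.074 -0.009]
```

>>> arm_command(
  deltas="0 -2 -0.16 0 0 0 4; 0 -2 -0.16 0 0 0 4; 0 -2 -0.16 0 0 0 4; 0 -2 -0.16 0 0 0 4; 0 0 0 0 0 0 4",
)

```text
time_s: 21.02
ee_pos: [551.2, -67.4, 208.7]
ee_rot: [180.0, 0.0, 100.6]
force: [-0.0, 0.4, -1.9]
gripper_width: 8.1
```

```bash
python3 f.py
```

```text
21.325 [-0.13 -0.21 -1.7 ] [551.39 -67.36 208.67] [-0.012 -0.159  0.025]
```

>>> arm_command(
  deltas="0 -3 -0.16 0 0 0 4; 0 -4 0 0 0 0 4; 0 -4 0 0 0 0 4; 0 -5 0 0 0 0 4; 0 0 0 0 0 0 4",
)

```text
time_s: 21.95
ee_pos: [535.2, -70.3, 208.9]
ee_rot: [180.0, 0.0, 100.5]
force: [-0.1, -0.1, -1.5]
gripper_width: 8.0
```

```bash
python3 f.py
```

```text
22.25 [-0.03  0.19 -0.96] [535.69 -70.3  208.86] [-0.056 -0.148 -0.02 ]
```

>>> arm_command(
  deltas="0 -12 0 0 0 0 4; 0 -15 0 0 0 0 4; 0 -5 -20 0 0 0 4; 0 0 -40 0 0 0 4; 0 0 0 0 0 0 4",
)

```text
time_s: 22.88
ee_pos: [504.9, -76.6, 272.1]
ee_rot: [179.6, 0.1, 100.5]
force: [-0.1, 0.5, -1.2]
gripper_width: 8.0
```

```bash
cat > rk.py <<'E'
from h import *
from scipy.optimize import minimize
k=[[a,b,z] for a in(-50,50) for b in(-50,50) for z in(0,60)]
M={}
for n,(r0,r1,c0,c1) in(("top",(200,280,140,215)),("scene",(150,225,300,375))):
    im=cv2.imread(f"pics/{n}0.png").astype(int); m=((im[...,0]>im[...,2]*1.5+15)&(im[...,0]>im[...,1]*1.2+8)).astype(np.uint8)
    z=np.zeros_like(m); z[r0:r1,c0:c1]=m[r0:r1,c0:c1]; z=cv2.morphologyEx(z,cv2.MORPH_OPEN,np.ones((2,2)))
    h=cv2.convexHull(cv2.findNonZero(z)); M[n]=(h,z.sum()); print(n,z.sum(),h[:,0].min(0),h[:,0].max(0))
def sil(n,P,sc=8):
    h=cv2.convexHull(proj(n,P).astype(np.float32)); im=np.zeros((120*sc,120*sc),np.uint8)
    o=np.array({"top":(120,180),"scene":(280,130)}[n]); cv2.fillPoly(im,[np.round((h[:,0]+.5-o)*sc).astype(np.int32)],1); return im
def obs(n,sc=8):
    o={"top":(120,180),"scene":(280,130)}[n]; im=np.zeros((420,560),np.uint8); cv2.fillPoly(im,[M[n][0]],1)
    return cv2.resize(im[o[1]:o[1]+120,o[0]:o[0]+120],None,fx=sc,fy=sc,interpolation=cv2.INTER_NEAREST)
O={n:obs(n) for n in M}
def cost(p,ns=("top","scene")):
    return sum((sil(n,place(p[0],p[1],p[2]/60,k))!=O[n]).mean() for n in ns)
for ns in(("top",),("scene",),("top","scene")):
    r=minimize(cost,[462,239,-5],args=(ns,),method="Nelder-Mead",options=dict(initial_simplex=[[462,239,-5],[468,239,-5],[462,233,-5],[462,239,-9]]))
    print(ns,r.x[:2].round(1),np.degrees(r.x[2]/60).round(1),r.fun, [O[n].mean() for n in ns])
E
python3 rk.py
```

```text
top 1095 [154 218] [200 259]
scene 1058 [316 170] [364 212]
('top',) [458.9 241.9] -5.2 0.003466796875 [np.float64(0.12020833333333333)]
('scene',) [466.  243.1] -5.6 0.0031239149305555556 [np.float64(0.1)]
('top', 'scene') [460.9 242.8] -4.9 0.015397135416666666 [np.float64(0.12020833333333333), np.float64(0.1)]
```

>>> arm_command(
  deltas="0 0 0 0 0 7.7 4; 0 0 0 0 0 7.7 4; 20 -5 0 0 0 0 4; 40 -9 0 0 0 0 4; 45 -10 0 0 0 0 4",
)

```text
time_s: 23.5
ee_pos: [487.7, 31.0, 267.5]
ee_rot: [-179.9, 0.0, 85.1]
force: [1.4, 0.3, -2.2]
gripper_width: 7.9
```

>>> arm_command(
  deltas="45 -10 0 0 0 0 4; 45 -10 0 0 0 0 4; 45 -10 0 0 0 0 4; 40 -8 0 0 0 0 4; 20 -4 0 0 0 0 4",
)

```text
time_s: 24.12
ee_pos: [462.1, 229.6, 267.4]
ee_rot: [-179.9, 0.1, 85.3]
force: [0.7, -0.6, -1.6]
gripper_width: 8.0
```

>>> arm_command(
  deltas="14 -3 0 0 0 0 4; 0 0 0 0 0 0 4; 0 0 0 0 0 0 4",
)

```text
time_s: 24.5
ee_pos: [461.9, 241.6, 268.6]
ee_rot: [-180.0, 0.1, 85.1]
force: [0.5, -0.7, -0.6]
gripper_width: 7.6
```

>>> arm_command(
  deltas="0.4 1 30 0 0 0 4; 0 0 40 0 0 0 4; 0 0 28 0 0 0 4; 0 0 0 0 0 0 4; 0 0 0 0 0 0 4",
)

```text
time_s: 25.12
ee_pos: [464.0, 242.8, 172.1]
ee_rot: [179.9, -0.1, 85.1]
force: [0.4, 0.7, -1.2]
gripper_width: 7.7
```

```bash
python3 - <<'E'
from h import *
im=grab_frame("scene")[:,:,::-1].copy(); cv2.imwrite("pics/s9.png",im); t=grab_frame("top")[:,:,::-1].copy(); cv2.imwrite("pics/t9.png",t)
s=state();print(s["time_s"],s["ee_pos"],s["ee_rot"])
p=s["ee_pos"];w=np.radians(s["ee_rot"][2]-90);b=p[2]-97.7
def ring(P): return P+[P[0]]
out=[]
for n,g,(r0,c0,hh,ww),f in(("scene",im,(125,300,95,80),6),("top",t,(195,140,95,52),6)):
  v=cv2.resize(g[r0:r0+hh,c0:c0+ww],None,fx=f,fy=f,interpolation=cv2.INTER_CUBIC)
  def dr(P,c): cv2.polylines(v,[np.round((proj(n,P)+.5-[c0,r0])*f).astype(np.int32)],True,c,1,cv2.LINE_AA)
  dr(place(p[0],p[1],w,[[4,-32,b],[4,32,b],[4,32,b+142],[4,-32,b+142]]),(255,0,255))
  dr(place(p[0],p[1],w,[[4,-32,b],[4,32,b],[-4,32,b],[-4,-32,b]]),(0,255,255))
  dr(place(463,242,-.09,[[-13.3,-45,60],[13.3,-45,60],[13.3,45,60],[-13.3,45,60]]),(0,255,0))
  out.append(v)
cv2.imwrite("pics/a9.png",np.hstack(out))
E
```

```text
25.225 [464.07544723 243.11734224 172.4765783 ] [ 1.79833252e+02 -9.09796212e-02  8.51340688e+01]
```

View pics/a9.png

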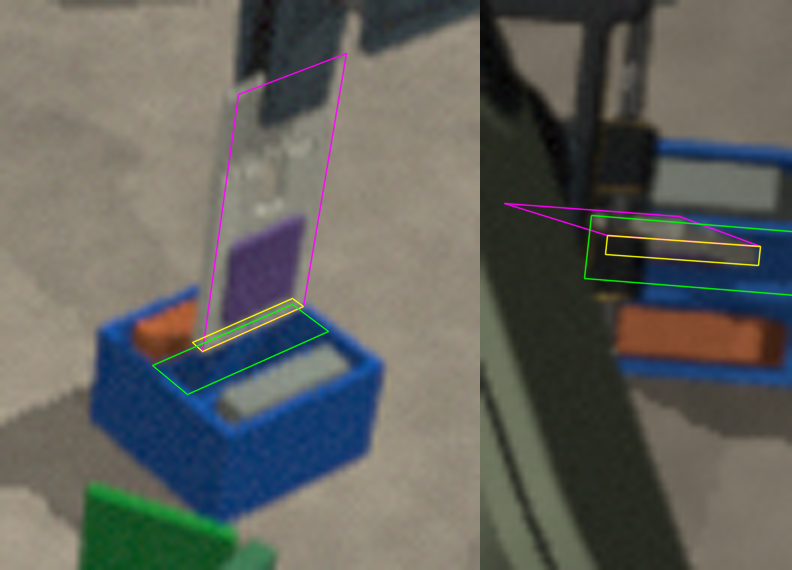

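>>> arm_command(
  deltas="1.5 -1.5 5 0 0 0 4; 0 0 6 0 0 0 4; 0 0 6 0 0 0 4; 0 0 0 0 0 0 4",
)

```text
time_s: 25.72
ee_pos: [461.1, 244.3, 153.0]
ee_rot: [-179.9, 0.1, 85.2]
force: [-0.9, -0.1, -2.1]
gripper_width: 7.7
```

```bash
python3 f.py
```

```text
26.025 [-0.02 -0.04 -1.69] [461.66 244.53 153.8 ] [-0.033 -0.067  0.029]
```

>>> arm_command(
  deltas="0 0 4 0 0 0 4; 0 0 4 0 0 0 4; 0 0 4 0 0 0 4; 0 0 0 0 0 0 4; 0 0 0 0 0 0 4",
)

```text
time_s: 26.65
ee_pos: [461.7, 244.5, 141.8]
ee_rot: [180.0, 0.0, 85.2]
force: [-1.0, -0.1, -1.2]
gripper_width: 7.9
```

```bash
python3 f.py
```

```text
26.95 [ 0.03  0.13 -1.43] [461.68 244.55 141.92] [-0.034 -0.085  0.052]
```

>>> arm_command(
  deltas="0 0 4 0 0 0 4; 0 0 4 0 0 0 4; 0 0 4 0 0 0 4; 0 0 4 0 0 0 4; 0 0 0 0 0 0 4",
)

```text
time_s: 27.58
ee_pos: [461.3, 244.4, 125.3]
ee_rot: [-180.0, 0.0, 85.2]
force: [-0.2, 0.1, -1.2]
gripper_width: 8.1
```

```bash
python3 f.py
```

```text
27.875 [-0.07 -0.43 -1.7 ] [461.68 244.53 125.85] [-0.059 -0.114  0.039]
```

>>> arm_command(
  deltas="0 0 4 0 0 0 4; 0 0 4 0 0 0 4; 0 0 4 0 0 0 4; 0 0 4 0 0 0 4; 0 0 0 0 0 0 4",
)

```text
time_s: 28.5
ee_pos: [461.3, 244.3, 109.3]
ee_rot: [-180.0, 0.0, 85.2]
force: [-0.1, 0.1, -0.9]
gripper_width: 7.8
```

```bash
python3 f.py
```

```text
28.8 [-0.05  0.37 -1.56] [461.68 244.53 109.86] [ 0.004 -0.098 -0.005]
```

Near the floor now; feel down in small steps.

>>> arm_command(
  deltas="0 0 2 0 0 0 4; 0 0 2 0 0 0 4; 0 0 1 0 0 0 4; 0 0 0 0 0 0 4; 0 0 0 0 0 0 4",
)

```text
time_s: 29.42
ee_pos: [461.6, 244.5, 104.8]
ee_rot: [180.0, 0.0, 85.2]
force: [-0.4, -0.2, -1.6]
gripper_width: 7.8
```

```bash
python3 f.py
```

```text
29.725 [ 0.07 -0.31 -1.55] [461.64 244.51 104.85] [ 0.001 -0.123 -0.056]
```

>>> arm_command(
  deltas="0 0 0.8 0 0 0 4; 0 0 0 0 0 0 4; 0 0 0 0 0 0 4",
)

```text
time_s: 30.1
ee_pos: [461.6, 244.5, 104.0]
ee_rot: [-180.0, 0.0, 85.2]
force: [-0.3, 0.1, -1.7]
gripper_width: 7.6
```

```bash
python3 f.py
```

```text
30.4 [-0.12  0.15 -1.72] [461.59 244.49 103.99] [ 0.024 -0.101  0.056]
```

>>> arm_command(
  deltas="0 0 0.7 0 0 0 4; 0 0 0 0 0 0 4; 0 0 0 0 0 0 4",
)

```text
time_s: 30.78
ee_pos: [461.8, 244.6, 103.8]
ee_rot: [180.0, -0.0, 85.2]
force: [-0.1, 0.1, 5.0]
gripper_width: 7.7
```

```bash
python3 f.py
```

```text
31.075 [-0.66  0.38  5.04] [461.84 244.65 103.75] [-0.176  0.184 -0.028]
```

>>> arm_command(
  deltas="0 0 0.5 0 0 0 4; 0 0 0 0 0 0 4; 0 0 0 0 0 0 4",
)

```text
time_s: 31.45
ee_pos: [462.0, 244.8, 103.7]
ee_rot: [179.9, -0.0, 85.2]
force: [-0.9, 0.3, 8.2]
gripper_width: 7.8
```

```bash
python3 f.py
```

```text
31.75 [-1.21 -0.5   8.21] [461.97 244.73 103.7 ] [-0.262  0.299 -0.028]
```

>>> arm_command(
  deltas="0 0 -0.9 0 0 0 4; 0 0 0 0 0 0 9; 0 0 0 0 0 0 10; 0 0 0 0 0 0 12; 0 0 0 0 0 0 15",
  force=5,
)

```text
time_s: 32.38
ee_pos: [461.6, 244.4, 103.5]
ee_rot: [-180.0, 0.0, 85.2]
force: [-0.1, -0.1, 0.7]
gripper_width: 15.1
```

>>> arm_command(
  deltas="0 0 0 0 0 0 18; 0 0 0 0 0 0 22; 0 0 0 0 0 0 28; 0 0 0 0 0 0 36; 0 0 0 0 0 0 44",
)

```text
time_s: 33.0
ee_pos: [461.6, 244.5, 103.7]
ee_rot: [180.0, 0.0, 85.2]
force: [-0.5, 0.2, 0.4]
gripper_width: 42.3
```

>>> arm_command(
  deltas="0 0 -8 0 0 0 50; 0 0 -15 0 0 0 50; 0 0 -25 0 0 0 50; 0 0 -35 0 0 0 50; 0 0 -35 0 0 0 50",
)

```text
time_s: 33.62
ee_pos: [461.7, 244.6, 224.0]
ee_rot: [179.9, -0.0, 85.2]
force: [0.7, 0.4, -0.0]
gripper_width: 49.8
```

>>> arm_command(
  deltas="0 0 -30 0 0 0 50; -40 0 0 0 0 0 50; -60 0 0 0 0 0 50; -60 0 0 0 0 0 50; 0 0 0 0 0 0 50",
)

```text
time_s: 34.25
ee_pos: [447.8, 82.0, 253.2]
ee_rot: [179.9, 0.0, 84.8]
force: [-0.2, 0.2, 0.5]
gripper_width: 50.0
```

```bash
python3 - <<'E'
from h import *
for n in("scene","top"): cv2.imwrite(f"pics/{n}_end.png",grab_frame(n)[:,:,::-1])
s=state();print(s["time_s"],s["ee_pos"],s["force"])
a=cv2.resize(cv2.imread("pics/scene_end.png")[110:330,140:430],None,fx=2,fy=2); b=cv2.resize(cv2.imread("pics/top_end.png")[190:290,130:230],None,fx=2.1,fy=4.4)
b=cv2.resize(cv2.imread("pics/top_end.png")[200:280,135:205],None,fx=3,fy=3); b=cv2.copyMakeBorder(b,0,440-b.shape[0],0,0,cv2.BORDER_CONSTANT)
cv2.imwrite("pics/end.png",np.hstack([a,b]))
E
```

```text
34.35 [448.39752782  84.98236584 252.84115144] [-0.07030887 -0.44634696  0.29933216]
```

```bash
python3 - <<'E'
from h import *
w=np.radians(-4.8)
for n in("scene","top"):
    a=cv2.imread(f"pics/{n}0.png").astype(int);b=cv2.imread(f"pics/{n}_end.png").astype(int)
    top=place(461.7,244.5,w,[[s*4,t*32,z] for z in(147,65) for s in(1,-1) for t in(1,-1)])
    print(n,"expected card top/at rim",proj(n,top).round(0).tolist())
    m=((b.min(2)>105)&((b-a).sum(2)>60)).astype(np.uint8)
    k,_,st,_=cv2.connectedComponentsWithStats(m); print("new white blobs",[r.tolist() for r in st[1:] if r[4]>40])
    q=proj(n,place(677.8,-129.2,.178,[[-40,-85,150]]))[0].astype(int); print("orange diff",np.abs(b-a)[q[1]-25:q[1]+25,q[0]-20:q[0]+20].mean().round(2))
E
```

```text
scene expected card top/at rim [[353.0, 154.0], [336.0, 162.0], [351.0, 153.0], [334.0, 160.0], [349.0, 178.0], [333.0, 185.0], [347.0, 176.0], [331.0, 184.0]]
new white blobs [[172, 5, 11, 16, 79], [209, 123, 24, 35, 314], [335, 153, 18, 9, 57], [168, 164, 38, 16, 253], [331, 169, 19, 22, 183], [35, 173, 145, 39, 2426], [295, 227, 4, 19, 56], [222, 286, 16, 12, 105], [193, 290, 37, 18, 349]]
orange diff 5.61
top expected card top/at rim [[152.0, 232.0], [179.0, 234.0], [152.0, 236.0], [179.0, 238.0], [161.0, 235.0], [186.0, 237.0], [161.0, 238.0], [186.0, 240.0]]
new white blobs []
orange diff 4.81
```

```bash
python3 -c "
from workcell import *
print(job_done())"
```

```text
the job is handed in; nothing more can be done
None
```

The purple card is off its prong, standing in the middle slot of the blue rack and released. I handed the job in at about 34 s.

**Taking it off:** I pinched the card by its tab and lifted it 19 mm. I felt for the prong three times, pressing on it with about 2 N at most. The prong slopes up by about 0.08 rad. I slid the card out along that slope with about 1.3 mm under the prong and felt no other contact. It came past the tip held well above the bench.

**Setting it down:** I lowered it into the slot without touching the rim. The wrist force read about 8 N on the floor, so roughly 10 N between card and rack once the card's weight is added. I backed off 0.9 mm, opened slowly and drew the arm clear.

**Checks:**
- **Final position:** in the scene camera the card's top edge is at columns 335–352, rows 153–161. That is where an upright card on the slot floor should appear. The top camera showed no matching bright patch, so it did not confirm this.
- **Last picture:** my limit of 12 viewed pictures was reached, so I checked the end state only by pixel numbers.
- **Orange card:** I never went near it. Its image area changed by about 5 grey levels on average, probably noise or arm shadow. I did not measure its position directly.
- **Fingertip height:** the fingertips looked about 19 mm higher than the reported tool position, so I set the grasp height from the camera.
- **Rack position:** the two cameras disagreed by about 7 mm on the rack's x position. I used a value in between, and the card went in freely.

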